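# Dry-lay a screw drive on its base plate

## Robot

A 6-joint arm with a two-finger parallel gripper is mounted at the origin on the work surface. World frame = base frame: x ahead of the robot, y to its left, z up, the work surface at z = 0. Lengths are in mm, angles in rad, forces in N, time in s.
With the tool pointing down it reaches from about 350 to 875 mm from the base axis. Payload 4.2 kg.
Tool frame: the origin (TCP) lies between the finger pads; the fingertips stand 25 mm ahead of it and the grasp point (between the pads) lies 6 mm ahead of it; z points along the fingers, y is the line along which they close (so a half turn about z gives the same grasp; the last joint's range is limited). The gripper opens to 85 mm and grips with 20 to 120 N. Pads are 22 mm wide; open, the fingers measure 114 mm over their backs; the gripper's body (76 mm by 85 mm) begins 54 mm behind the grasp point. The pads swing forward as they close: fully open they stand 13 mm farther back than shut.
Start: joints at [-1.012, 0.385, 0.008, 0, -1.194, -0.259], TCP at [184.597, -597.096, 256.312] pointing down, gripper open.
Joint ranges: [-3.14, 3.14], [-1.21, 2.06], [-1.07, 1.41], [-3.16, 2.05], [-2.99, -0.16], [-3.1, 3.1]. Speed limits (rad/s): [2.79, 2.79, 3.14, 3.14, 3.14, 3.14].

## Interface

Orientations are given as a unit quaternion [x, y, z, w].
In Python, from bench import read_state, imaging, workorder, nets gives the robot as it stands.
- The arm moves only by the tool apply_moves, never from a script. Its argument "rows" is a list of rows, each an object with "hand": the opening, from -1 (shut) to 1 (fully open); "delta_pos": the shift along the tool's x, y, z in mm, a list of three; "yaw": the turn about the tool's z in rad. A call has 1 to 12 rows; each row is the pose to reach, as a shift and turn from the pose commanded when the call began, along the tool's axes at that moment; what a row does not reach only later rows make up. A row lasts 1/12 s, in which the tool goes at most 41.7 mm and 7.16 degrees, less where a joint would pass 70% of its speed; a pose out of reach is approached as far as the arm can. A call with a gripper value outside its range is refused whole. The fingers move at their own pace and stop on an object; the grip force is fixed at half the most. Time passes only in rows, so rows that repeat a pose let the fingers close. It gives the time, the measured TCP pose, the force, the opening and the grip force at its end, in the units of the state.
- read_state(): the state, without advancing time (a new reading comes with each control period).
- imaging.get_image(name): name is "side" or "top" or "wrist"; returns a dict with "pixels" (420x560x3 uint8, red, green, blue), "fx", "fy", "cx", "cy" (pixels), "xyz" and "rotation" of the camera in the world. Camera axes: x right, y down, z forward; pixel columns grow to the right and rows downward; lengths in mm; the calibration is good to about 2 mm. A picture is of the moment at which its call begins. There is no depth.
- workorder.job_done(): hands the job in; it is judged then, once.
Trained networks look in the newest picture that a camera, given by its name, has taken for a name from the list of things; names that differ only in an ending like _2 or _b are one class to them, and where a whole thing is asked for, a point or a joint stands for the part that bears it (a point fixed in the world has none). Each returns a list of dicts, best first, with "score" (0 to 1); they miss things now and then, are a little off and sometimes report something else, mostly with a low value. They report only what shows in the picture. A call takes as long as a camera call. They do not tell look-alikes from the thing itself.
- nets.find_in(camera, query): "location" ([row, column] in pixels, amid what is visible of it).
- nets.pinpoint(camera, query): "location" ([row, column] in pixels: a listed point, or the origin of a listed thing).
The state is a dict: "clock": time; "joints": joint angles; "joint_vel": joint speeds; "joint_efforts": joint torques, N m; "position": TCP position; "ee_rot": TCP orientation; "contact_force": force on the tool from outside, world axes, zero at the start; "wrist_torque": the same for the moment, N m; "gripper_width": finger opening in mm; "grasp_force": force on a finger pad.
Only numpy, scipy, OpenCV 4.12 (cv2) and the standard library are available. Lean on these libraries where they do the work, as an engineer would, in place of code of your own. Each camera call takes 0.05 s, during which the arm holds its last target. There are 200 camera calls.

## Task

Dry-lay the screw drive on its base plate before it is bolted up: the long motor flat on the floor of the black saddle, centred between its lips and ends, with its shaft pointing along the plate at the bearing's end; the pillow-block bearing centred upright on top of the riser, its bore in line with the plate; and the coupling standing upright on the plate in the middle, half-way between the motor and the bearing. For the screws, take only the top cup from the nest and stand it upright on the bench, level with the coupling, on the side of the plate away from the robot and about 30 mm clear of its edge. Leave the other cups nested, and do not disturb the flat motor or the screw tray.

Things in the scene. Friction and masses are not known exactly. Their poses are not given: they have to be found in the camera images.
- motor: The long stepper motor, lying on its side: square black body with silver end caps, 40 long along its x, 42 wide (y), 42 high (z), 0.28 kg. A 22 dia x 2 boss and a 5 dia x 22 shaft stick out of the middle of its +x end, so +x is where the shaft points. Origin: under the middle of the body (shaft not counted), on its underside. z up.
- flat_motor: The flat (pancake) stepper motor, same 42 x 42 face and same shaft but a body only 20 long. Not needed; it stays where it is. Origin under the middle of its body, x along the shaft.
- coupling: Jaw shaft coupling standing on end: aluminium cylinder 30 dia, 40 high, with a black band at mid height, 0.07 kg. Origin: centre of its underside, z up its axis.
- bearing: Pillow-block bearing standing on its foot: grey casting, foot 66 long (its y) x 16 thick (its x) x 7 high, round housing of 34 dia, 16 thick, in the middle, 35 high overall; bore along its x at 18 above the foot, 0.12 kg. Both 16-apart faces are flat. Origin: centre of the underside of the foot, z up.
- cup: Top one of a nest of three equal white plastic cups, 35 g. 46 high: taper 36 dia at the bottom, 52 dia at 28 up, then a step out to a straight collar 61 dia outside, 55 inside, from 28 to 46 up. The step sits on the rim of the cup below, so each stands 18 above the next and only its collar shows. Origin: centre of its underside (36 above the bench at the start, rim at 82), z up.
- next_cup: The middle cup of the nest, directly under the top cup; same shape, its rim 18 below the rim of the top cup. It stays in the nest. Origin: centre of its underside.
- plate: Fixed aluminium base plate lying on the bench, 280 long (its y) x 110 wide (its x) x 8 thick. Its long y axis is the drive line; its +x side is the side away from the robot. Origin: centre of its underside; upper face 8 up.
- saddle: Fixed black steel motor saddle on the plate, on the drive line 95 from the plate's middle, at either end. Floor 84 (x) x 50 (y) x 5 thick; two lips along y, 8 high above the floor, inner faces 58 apart, each 4 thick. Open above and at both ends. Axes parallel to the plate's. Origin: centre of its underside, 8 above the bench; the floor a motor rests on is 5 above the origin.
- riser: Fixed plain brown phenolic-sheet block on the plate, on the drive line 95 from the plate's middle, at the other end from the saddle. 84 (x) x 40 (y) x 8 high, two small dark bolt holes 53 apart along x, as in the bearing's foot. Axes parallel to the plate's. Origin: centre of its underside, 8 above the bench; its upper face is 8 above the origin.
- screw_tray: Small loose open steel tray of screws, 85 (x) x 60 (y) x 22 high, one divider. Not needed; it stays where it is. Origin: centre of its underside.
Mind the look-alikes: they are no part of the job. What is shaped like the motor but purple or red is not meant. What is shaped like the cup but blue is not meant.

How it is judged (in metres and radians):
At the end, for the whole second after the job is handed in: Motor seated in saddle, shaft to riser (12 deg), bearing on riser, bore along plate (14 deg), coupling at plate centre, all upright and within 14 mm; cup on bench beyond the plate, 10 to 50 mm off its edge, level with the middle within 20 mm; next cup within 20 mm of its start; all released, still (x of motor in the frame of saddle between -0.015 and 0.015 m and y of motor in the frame of saddle between -0.015 and 0.015 m and z of motor in the frame of saddle between 0.002 and 0.008 m and x of riser in the frame of motor between 0.15 and 0.25 m and y of riser in the frame of motor between -0.045 and 0.045 m and x of bearing in the frame of riser between -0.015 and 0.015 m and y of bearing in the frame of riser between -0.014 and 0.014 m and z of bearing in the frame of riser between 0.005 and 0.011 m and angle between the x axis of bearing and the y axis of plate, either way round below 0.25 rad and x of coupling in the frame of plate between -0.015 and 0.015 m and y of coupling in the frame of plate between -0.015 and 0.015 m and z of coupling in the frame of plate between 0.005 and 0.011 m and x of cup in the frame of plate between 0.095 and 0.135 m and y of cup in the frame of plate between -0.02 and 0.02 m and z of cup in the frame of plate between -0.003 and 0.004 m and distance of next_cup from where it was at the start of the episode below 0.02 m and linear speed of each of motor, bearing, coupling, cup below 0.02 m/s and angle between each of motor, bearing, coupling, cup's own z axis and vertical below 0.12 rad); the robot touches nothing.
It fails at once if the next cup is lifted with the top one, or the nest is knocked (distance of next_cup from where it was at the start of the episode above 0.025 m).
It fails at once if the flat motor is moved more than 25 mm (distance of flat_motor from where it was at the start of the episode above 0.025 m).
It fails at once if the screw tray is moved more than 25 mm (distance of screw_tray from where it was at the start of the episode above 0.025 m).
It also fails if it takes over 106 s, if anything falls off the work surface, if the arm or the gripper's body presses on something with over 40 N, if the wrist force passes 120 N, or if a joint passes its speed limit or range.

## Working session

There is one attempt and no reset: what is moved stays moved. The work goes in short steps, Python scripts to look and compute and a tool call to move; the robot and the scene stay as the last step left them, time stands still between calls to the robot, and variables do not carry over. Pictures are saved under pics/ and viewed, at most 14 in all, crops included, and the job is handed in when it is done.

Besides the shell and the picture viewer there is one more tool, called as a command line: name --argument value ..., lists and objects as JSON in quotes. apply_moves: Moves the arm, as the interface text tells. Its arguments: {"type":"object","properties":{"rows":{"type":"array"}},"required":["rows"]}

```bash
mkdir -p pics; ls
cat > h.py <<'E'
from bench import read_state, imaging, workorder, nets
import numpy as np, cv2
def save(cam,name,crop=None,scale=1):
    im=imaging.get_image(cam); p=im["pixels"]
    if crop: r0,r1,c0,c1=crop; p=p[r0:r1,c0:c1]
    p=cv2.resize(np.ascontiguousarray(p),None,fx=scale,fy=scale,interpolation=cv2.INTER_CUBIC)
    cv2.imwrite(f"pics/{name}.png",p[:,:,::-1]); return im
def ray(im,rc):
    d=np.array([(rc[1]-im["cx"])/im["fx"],(rc[0]-im["cy"])/im["fy"],1.])
    return np.array(im["xyz"]),np.array(im["rotation"]).reshape(3,3)@d
def at(im,rc,z):
    o,d=ray(im,rc); return o+d*(z-o[2])/d[2]
def pix(im,p):
    q=np.array(im["rotation"]).reshape(3,3).T@(np.array(p,float)-np.array(im["xyz"]))
    return [im["cy"]+im["fy"]*q[1]/q[2],im["cx"]+im["fx"]*q[0]/q[2]]
E
python3 - <<'E'
from h import *
t=save("top","top0");s=save("side","side0")
for im in(t,s): print({k:np.round(v,3).tolist() for k,v in im.items() if k!="pixels"})
for n in "motor flat_motor coupling bearing cup next_cup plate saddle riser screw_tray".split():
    for c,im in(("top",t),("side",s)):
        print(n,c,[(np.round(d["location"]).tolist(),round(d["score"],2)) for d in nets.pinpoint(c,n)[:4]])
print(read_state())
E
```

```text
pics
{'fx': 431.89, 'fy': 431.89, 'cx': 273.684, 'cy': 210.476, 'xyz': [368.612, 54.303, 1045.604], 'rotation': [-0.7, 0.711, -0.056, 0.04]}
{'fx': 380.954, 'fy': 380.954, 'cx': 278.314, 'cy': 208.417, 'xyz': [248.926, 637.958, 608.284], 'rotation': [-0.199, 0.886, -0.412, 0.08]}
motor top [([295.0, 155.0], 0.89), ([262.0, 102.0], 0.8), ([251.0, 153.0], 0.76)]
motor side [([362.0, 311.0], 0.96), ([406.0, 240.0], 0.72), ([334.0, 263.0], 0.6), ([198.0, 295.0], 0.4)]
flat_motor top [([198.0, 415.0], 0.81)]
flat_motor side [([151.0, 324.0], 0.56)]
coupling top [([148.0, 197.0], 0.61), ([200.0, 229.0], 0.39)]
coupling side [([251.0, 178.0], 0.84)]
bearing top [([152.0, 198.0], 0.66), ([253.0, 409.0], 0.51)]
bearing side [([164.0, 365.0], 0.54)]
cup top [([156.0, 153.0], 0.58), ([198.0, 138.0], 0.55)]
cup side [([299.0, 152.0], 0.77)]
next_cup top [([203.0, 142.0], 0.49)]
next_cup side [([321.0, 194.0], 0.59)]
plate top [([207.0, 271.0], 0.64), ([254.0, 154.0], 0.62)]
plate side [([221.0, 276.0], 0.66)]
saddle top [([203.0, 229.0], 0.7), ([250.0, 411.0], 0.63)]
saddle side [([244.0, 249.0]
[... 206 characters left out ...]
': array([-1.01238739e+00,  3.84692050e-01,  7.87856327e-03,  7.91195330e-06,
       -1.19402394e+00, -2.58628068e-01]), 'joint_vel': array([-0.00058024,  0.00060113,  0.00058434,  0.00015856, -0.00013042,
        0.00016972]), 'joint_efforts': array([-2.78848927e-05, -3.92099476e+01,  1.88619429e+01,  4.19096500e+00,
       -4.03054346e-04, -1.56896550e-05]), 'position': array([ 184.59385659, -597.08102008,  256.30964819]), 'ee_rot': array([-1.49331234e-01,  9.88787228e-01,  1.73956414e-05, -1.15383728e-05]), 'contact_force': array([-0.27854879, -0.03717362, -1.30873603]), 'wrist_torque': array([ 0.0256762 , -0.01308768, -0.05348419]), 'grasp_force': 0.0, 'gripper_width': 85.44316166352314}
```

View both.

View pics/top0.png

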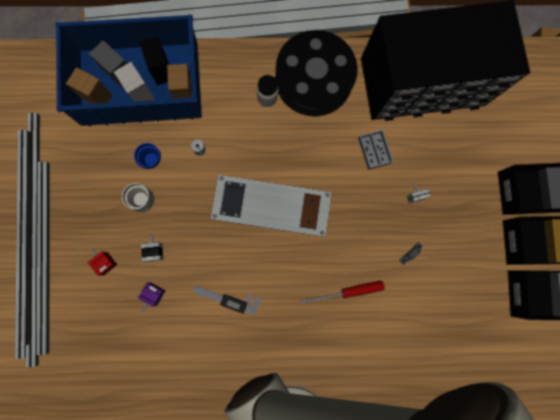

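View pics/side0.png

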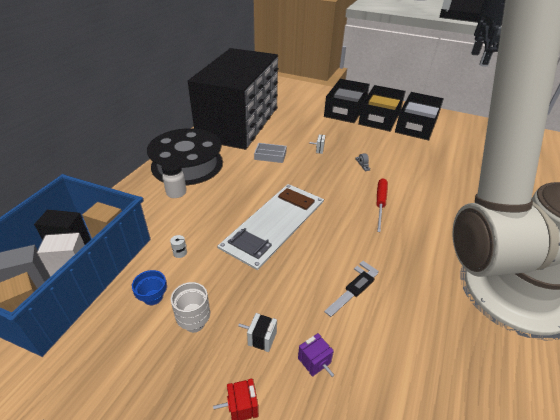

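Top view: motor candidates are black/silver (251,152), purple (294,151) and red (263,101). The black one fits the description. Cup candidates are the white nest (197,137) and a blue cup (156,147); white fits. The coupling is at (147,197), the bearing at (253,411), the flat motor at (196,418), the saddle at (199,232), and the riser at (211,311). I'll enlarge a crop to confirm and to measure the corners.

```bash
sed -i 's/np.array(im\["rotation"\]).reshape(3,3)/RM(im)/' h.py
cat >> h.py <<'E'
from scipy.spatial.transform import Rotation as R
def RM(im): return R.from_quat(im["rotation"]).as_matrix()
E
python3 - <<'E'
from h import *
t=save("top","topcrop",(135,315,80,230),3.3)
for n,rc,z in [("motor",(251,152),42),("cup",(197,137),82),("coup",(147,197),40),("bear",(253,411),20),("flat",(196,418),42),("tray",(149,374),20),("sad",(200,232),13),("ris",(211,311),16),
 ("pl",(177,220),8),("pl",(190,331),8),("pl",(235,323),8),("pl",(220,211),8)]: print(n,at(t,rc,z).round())
# plate corners by threshold
p=t["pixels"].astype(int)
E
```

```text
motor [416. 311.  42.]
cup [535. 337.  82.]
coup [662. 210.  40.]
bear [ 402. -297.   20.]
flat [ 536. -314.   42.]
tray [ 658. -221.   20.]
sad [537. 129.  13.]
ris [507. -61.  16.]
pl [595. 158.   8.]
pl [ 559. -113.    8.]
pl [449. -90.   8.]
pl [490. 180.   8.]
```

View pics/topcrop.png

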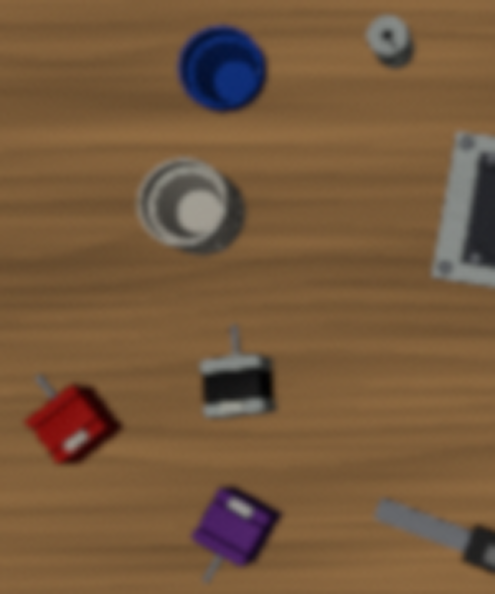

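The enlarged crop confirms that the target is the black/silver motor, with its shaft pointing up in the image, and the white cup nest. Red, purple and blue are the look-alikes. Next, a crop of the plate and bearing.

Run:
```python
from h import *
t=save("top","topcrop2",(135,275,200,440),3.3)
p=t["pixels"]
f=lambda c,r,z:at(t,(135+(r)/3.3-.35,80+c/3.3-.35),z)
a,b=f(205,361,42),f(270,355,42);print("motor front edge",a,b)
s=f(236,328,21);m=f(238,386,42);print("shaft tip",s,"mid top",m)
```

```text
motor front edge [432.21063581 334.81694588  42.        ] [435.67736838 289.73797221  42.        ]
shaft tip [456.79054419 319.20568143  21.        ] mid top [414.42166985 311.54440212  42.        ]
```

View pics/topcrop2.png

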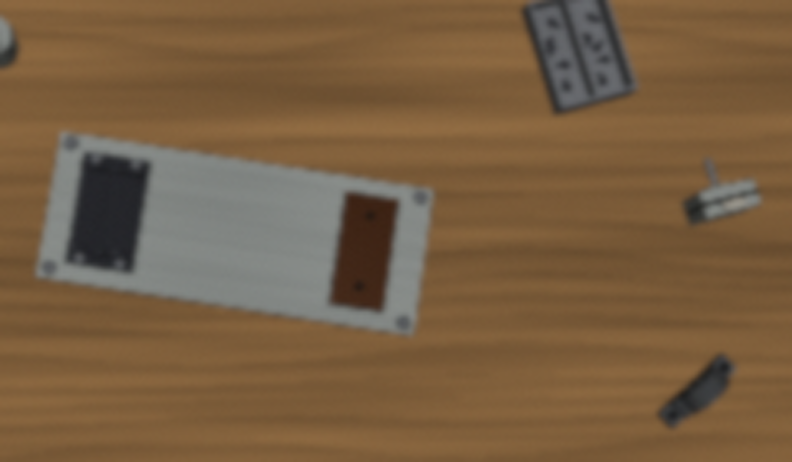

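The plate corners in the crop are about (62,132), (432,189), (413,333) and (37,276). The saddle is at (108,213), the riser at (364,252), and the bearing foot runs from (669,416) to (724,367).

```bash
cat >> h.py <<'E'
def go(x,y,z,ang=None,st=None):
    """tool shift for TCP target (mm); ang = world direction (deg) of closing line; returns delta, yaw"""
    st=st or read_state(); M=R.from_quat(st["ee_rot"]).as_matrix()
    d=M.T@(np.array([x,y,z])-st["position"]); cur=np.degrees(np.arctan2(M[1,1],M[0,1]))
    yaw=0
    if ang is not None:
        dl=(ang-cur+90)%180-90; yaw=-np.radians(dl)
    print("delta",d.round(1).tolist(),"yaw",round(yaw,3),"cur closing deg",round(cur,1),"j6",st["joints"][5].round(2),"pos",st["position"].round(1))
E
python3 - <<'E'
from h import *
t=imaging.get_image("top")
f=lambda c,r,z:at(t,(135+r/3.3-.35,200+c/3.3-.35),z)[:2]
c=[f(62,132,8),f(432,189,8),f(413,333,8),f(37,276,8)]
print("plate c",np.mean(c,0),[np.linalg.norm(c[i]-c[i-1]).round(1) for i in range(4)])
u=(c[0]+c[3]-c[1]-c[2]);print("y axis deg",np.degrees(np.arctan2(u[1],u[0])))
v=(c[0]+c[1]-c[2]-c[3]);print("x axis deg",np.degrees(np.arctan2(v[1],v[0])))
print("sad",f(108,213,13),"ris",f(364,252,16))
a,b=f(669,416,5),f(724,367,5);print("bear",(a+b)/2,np.linalg.norm(a-b),np.degrees(np.arctan2(*(a-b)[::-1])))
g=(a+b)/2; go(g[0],g[1],180,np.degrees(np.arctan2(*(a-b)[::-1]))+90)
E
```

```text
plate c [524.23292853  34.22723866] [np.float64(108.8), np.float64(277.6), np.float64(108.1), np.float64(278.0)]
y axis deg 80.40708175179722
x axis deg -9.54134030112073
sad [538.86975559 127.94408084] ris [506.94105813 -58.80657073]
bear [ 401.86791016 -301.14899346] 55.27879798580596 129.33266060860046
delta [-295.0, 218.6, 76.3] yaw 1.184 cur closing deg 107.2 j6 -0.26 pos [ 184.6 -597.1  256.3]
```

apply_moves --rows '[{"hand": 1,"delta_pos": [-295,219,56],"yaw": 1.184},{"hand": 1,"delta_pos": [-295,219,56],"yaw": 1.184},{"hand": 1,"delta_pos": [-295,219,56],"yaw": 1.184},{"hand": 1,"delta_pos": [-295,219,56],"yaw": 1.184},{"hand": 1,"delta_pos": [-295,219,56],"yaw": 1.184},{"hand": 1,"delta_pos": [-295,219,56],"yaw": 1.184},{"hand": 1,"delta_pos": [-295,219,56],"yaw": 1.184},{"hand": 1,"delta_pos": [-295,219,56],"yaw": 1.184},{"hand": 1,"delta_pos": [-295,219,56],"yaw": 1.184},{"hand": 1,"delta_pos": [-295,219,56],"yaw": 1.184},{"hand": 1,"delta_pos": [-295,219,56],"yaw": 1.184},{"hand": 1,"delta_pos": [-295,219,56],"yaw": 1.184}]'

```text
clock: 2.25
position: [402.7, -299.4, 200.3]
ee_rot: [0.427, 0.904, -0.0, -0.0]
contact_force: [0.0, -0.5, 0.4]
gripper_width: 85.5
grasp_force: 0.0
```

Run:
```python
from h import *
w=save("wrist","wrist1")
print({k:np.round(v,3).tolist() for k,v in w.items() if k!="pixels"})
for d in nets.pinpoint("wrist","bearing")[:3]: print(d, at(w,d["location"],0))
print(read_state()["position"], pix(w,[402,-301,0]))
```

```text
{'fx': 291.346, 'fy': 291.346, 'cx': 279.697, 'cy': 210.386, 'xyz': [350.075, -235.571, 318.41], 'rotation': [0.929, 0.333, 0.055, 0.151]}
{'location': [188.1, 280.1], 'score': 0.82} [ 402.00300667 -296.98517467    0.        ]
[ 401.84645036 -300.78042028  200.50350886] [np.float64(190.77245192490093), np.float64(277.83243555743513)]
```

View pics/wrist1.png

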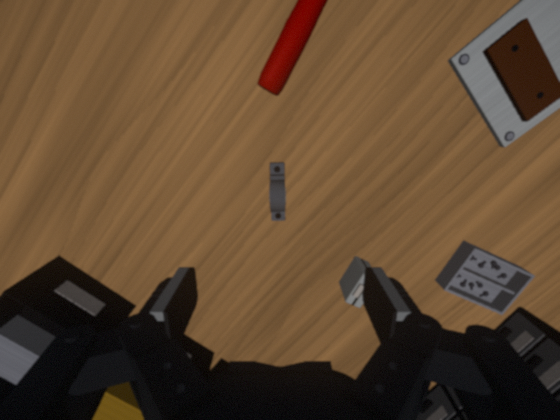

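The bearing shows at (191,278). Its foot spans rows 163–220 and lies at right angles to the closing line, as I want.

Run:
```python
from h import *
w=imaging.get_image("wrist")
a,b=at(w,(162.5,277.5),7),at(w,(220,278.5),5);m=(a+b)/2
print(a,b,m,np.linalg.norm(a-b),np.degrees(np.arctan2(*(a-b)[1::-1])))
go(m[0],m[1],32,np.degrees(np.arctan2(*(a-b)[1::-1]))+90)
```

```text
[ 380.07980969 -277.1394421     7.        ] [ 422.95786248 -327.75916853    5.        ] [ 401.51883609 -302.44930532    6.        ] 66.36930099054554 130.26667164643152
delta [-0.9, -0.9, 168.5] yaw -0.016 cur closing deg 39.4 j6 -2.14 pos [ 401.6 -301.1  200.5]
```

apply_moves --rows '[{"hand": 1,"delta_pos": [-1,-1,90],"yaw": -0.016},{"hand": 1,"delta_pos": [-1,-1,90],"yaw": -0.016},{"hand": 1,"delta_pos": [-1,-1,130],"yaw": -0.016},{"hand": 1,"delta_pos": [-1,-1,150],"yaw": -0.016},{"hand": 1,"delta_pos": [-1,-1,162],"yaw": -0.016},{"hand": 0,"delta_pos": [-1,-1,162],"yaw": -0.016},{"hand": -1,"delta_pos": [-1,-1,162],"yaw": -0.016},{"hand": -1,"delta_pos": [-1,-1,162],"yaw": -0.016},{"hand": -1,"delta_pos": [-1,-1,162],"yaw": -0.016},{"hand": -1,"delta_pos": [-1,-1,162],"yaw": -0.016},{"hand": -1,"delta_pos": [-1,-1,162],"yaw": -0.016},{"hand": -1,"delta_pos": [-1,-1,162],"yaw": -0.016}]'

```text
clock: 3.4
position: [402.4, -302.5, 39.7]
ee_rot: [0.42, 0.907, 0.0, 0.001]
contact_force: [-0.3, 0.9, 6.3]
gripper_width: 14.6
grasp_force: 59.9
```

Run:
```python
from h import *
s=imaging.get_image("side")
print(pix(s,[402,-301,0]),pix(s,[402,-301,38]))
r,c=map(int,pix(s,[402,-301,30]))
save("side","side1",(r-50,r+30,c-50,c+50),6)
p=np.array([506.9,-59.5]);go(p[0],p[1],120,80.4)
```

```text
[np.float64(164.18265922760395), np.float64(362.0522342698769)] [np.float64(152.88053430079896), np.float64(364.2770639267414)]
delta [117.6, 236.9, -80.4] yaw -0.7 cur closing deg 40.3 j6 -2.12 pos [ 402.4 -302.5   39.7]
```

View pics/side1.png

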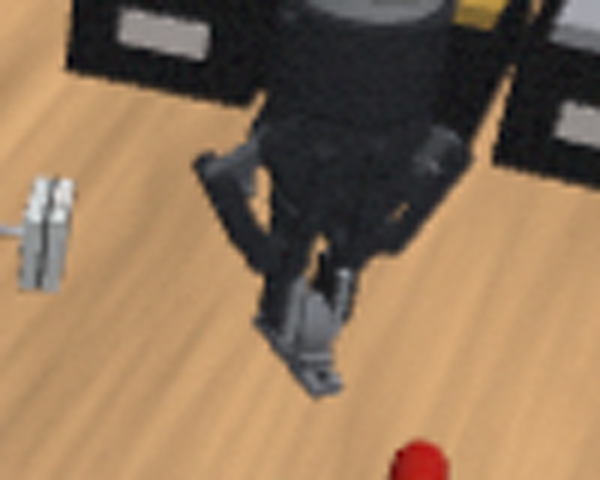

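The bearing is gripped. Its width reads 14.6, the fingertips are about at bench level, and the foot end shows at (320,385) in the crop. Now lifting and carrying it over the riser.

apply_moves --rows '[{"hand": -1,"delta_pos": [0,0,-40],"yaw": 0},{"hand": -1,"delta_pos": [0,0,-80],"yaw": 0},{"hand": -1,"delta_pos": [118,237,-80],"yaw": -0.7},{"hand": -1,"delta_pos": [118,237,-80],"yaw": -0.7},{"hand": -1,"delta_pos": [118,237,-80],"yaw": -0.7},{"hand": -1,"delta_pos": [118,237,-80],"yaw": -0.7},{"hand": -1,"delta_pos": [118,237,-80],"yaw": -0.7},{"hand": -1,"delta_pos": [118,237,-80],"yaw": -0.7},{"hand": -1,"delta_pos": [118,237,-80],"yaw": -0.7},{"hand": -1,"delta_pos": [118,237,-80],"yaw": -0.7},{"hand": -1,"delta_pos": [118,237,-80],"yaw": -0.7},{"hand": -1,"delta_pos": [118,237,-80],"yaw": -0.7}]'

```text
clock: 4.5
position: [505.3, -59.4, 118.1]
ee_rot: [0.084, 0.996, -0.0, -0.001]
contact_force: [-0.3, -0.8, -0.6]
gripper_width: 14.5
grasp_force: 59.2
```

Run:
```python
from h import *
w=save("wrist","wrist2"); t=imaging.get_image("top"); 
go(507.5,-59.2,58,80.4)
print(pix(w,[507.5,-59.2,16]))
```

```text
delta [-2.0, 1.2, 60.2] yaw -0.003 cur closing deg 80.3 j6 -1.94 pos [505.4 -60.  118.2]
[np.float64(222.761077863052), np.float64(279.5106295203474)]
```

View pics/wrist2.png

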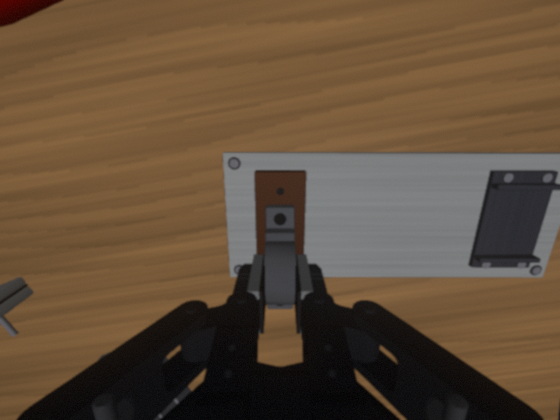

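The bearing hangs above the riser. The riser's near edge is at row 171, columns 256–306, with its hole at (191,280). The plate corners are (153,224), (277,231) and (277,545). I'll refine the plate frame from these.

Run:
```python
from h import *
w=imaging.get_image("wrist")
a,b,c=[at(w,q,8)[:2] for q in((277,230.5),(277,545.5),(153,223.5))]
print(a,b,c,np.linalg.norm(a-b),np.linalg.norm(a-c))
u=(b-a)/np.linalg.norm(b-a);ang=np.degrees(np.arctan2(u[1],u[0]));x=np.array([u[1],-u[0]])
pc=(a+b)/2-55*x;print("ang",ang,"plate c",pc,"riser",pc-95*u,"saddle",pc+95*u)
h=at(w,(191,280),16)[:2];print("riser from hole",h+26.5*x)
e=(at(w,(171,256),16)+at(w,(171,306),16))[:2]/2;print("riser from edge",e+42*x)
f=at(w,(218,280),50)[:2];print(f)
```

```text
[ 554.47422228 -112.43200973] [602.84698032 166.23804957] [446.24506643 -93.30368545] 282.83727772297783 109.9065192121563
ang 80.15247454430869 plate c [524.47095068  36.3094946 ] riser [508.2234035  -57.29081101] saddle [540.71849786 129.90980022]
riser from hole [507.69373492 -59.48260961]
riser from edge [507.56563678 -58.70967086]
[491.41633118 -56.75349072]
```

apply_moves --rows '[{"hand": -1,"delta_pos": [-2.2,1.6,30],"yaw": 0},{"hand": -1,"delta_pos": [-2.2,1.6,50],"yaw": 0},{"hand": -1,"delta_pos": [-2.2,1.6,58],"yaw": 0},{"hand": -1,"delta_pos": [-2.2,1.6,62.3],"yaw": 0},{"hand": -1,"delta_pos": [-2.2,1.6,62.3],"yaw": 0},{"hand": -1,"delta_pos": [-2.2,1.6,62.3],"yaw": 0},{"hand": -0.4,"delta_pos": [-2.2,1.6,62.3],"yaw": 0},{"hand": -0.4,"delta_pos": [-2.2,1.6,62.3],"yaw": 0},{"hand": -0.4,"delta_pos": [-2.2,1.6,61],"yaw": 0},{"hand": -0.4,"delta_pos": [-2.2,1.6,30],"yaw": 0},{"hand": -0.2,"delta_pos": [-2.2,1.6,-10],"yaw": 0},{"hand": 0,"delta_pos": [-2.2,1.6,-50],"yaw": 0}]'

```text
clock: 5.65
position: [508.0, -57.9, 169.3]
ee_rot: [0.084, 0.996, -0.0, -0.001]
contact_force: [2.2, 0.6, -0.5]
gripper_width: 42.2
grasp_force: 0.0
```

Run:
```python
from h import *
w=save("wrist","wrist3")
for d in nets.pinpoint("wrist","bearing")[:2]: print(d, at(w,d["location"],16))
# coupling next
t=imaging.get_image("top")
d=nets.pinpoint("top","coupling")[:2];print(d)
go(662,211,170,45)
go(662,211,170,80); go(662,211,170,-10)
```

```text
{'location': [202.8, 281.1], 'score': 0.76} [509.16231511 -56.00047191  16.        ]
[{'location': [146.8, 197.0], 'score': 0.58}]
delta [-105.6, 290.4, 0.8] yaw 0.617 cur closing deg 80.4 j6 -1.94 pos [509.2 -57.5 169.9]
delta [-105.6, 290.4, 0.8] yaw 0.006 cur closing deg 80.4 j6 -1.94 pos [509.2 -57.5 169.9]
delta [-105.6, 290.4, 0.8] yaw -1.565 cur closing deg 80.4 j6 -1.94 pos [509.2 -57.5 169.9]
```

View pics/wrist3.png

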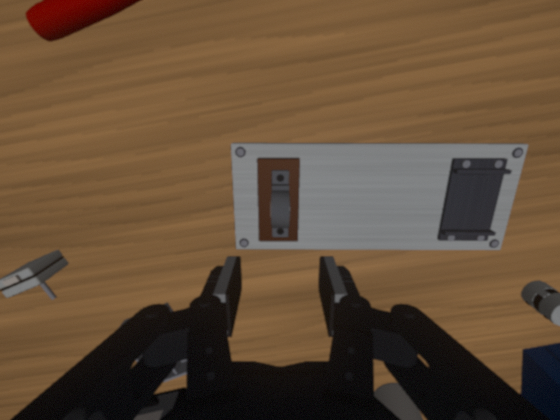

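The bearing stands centred on the riser: foot rows 171–237 and column 280, against riser rows 157–241. Next is the coupling; I'll hover and refine.

apply_moves --rows '[{"hand": 0,"delta_pos": [-105,290,0],"yaw": 0},{"hand": 0.3,"delta_pos": [-105,290,0],"yaw": 0},{"hand": 0.3,"delta_pos": [-105,290,0],"yaw": 0},{"hand": 0.3,"delta_pos": [-105,290,0],"yaw": 0},{"hand": 0.3,"delta_pos": [-105,290,0],"yaw": 0},{"hand": 0.3,"delta_pos": [-105,290,0],"yaw": 0},{"hand": 0.3,"delta_pos": [-105,290,0],"yaw": 0},{"hand": 0.3,"delta_pos": [-105,290,0],"yaw": 0},{"hand": 0.3,"delta_pos": [-105,290,0],"yaw": 0},{"hand": 0.3,"delta_pos": [-105,290,0],"yaw": 0}]'

```text
clock: 6.68
position: [659.8, 211.1, 165.3]
ee_rot: [0.083, 0.997, -0.001, -0.002]
contact_force: [-1.1, -0.2, -0.7]
gripper_width: 55.6
grasp_force: 0.0
```

Run:
```python
from h import *
w=save("wrist","wrist4")
for d in nets.pinpoint("wrist","coupling")[:2]: print(d, at(w,d["location"],0))
for d in nets.find_in("wrist","coupling")[:2]: print(d, at(w,d["location"],20))
go(662,211,50,80.4)
```

```text
{'location': [203.7, 279.2], 'score': 0.71} [664.90253073 210.16968377   0.        ]
{'location': [88.0, 60.6], 'score': 0.27} [524.60001079  34.24621893   0.        ]
{'location': [213.0, 279.7], 'score': 0.59} [668.10009914 210.15094551  20.        ]
delta [-2.0, 2.2, 117.5] yaw -0.002 cur closing deg 80.3 j6 -2.28 pos [659.9 209.3 167.5]
```

View pics/wrist4.png

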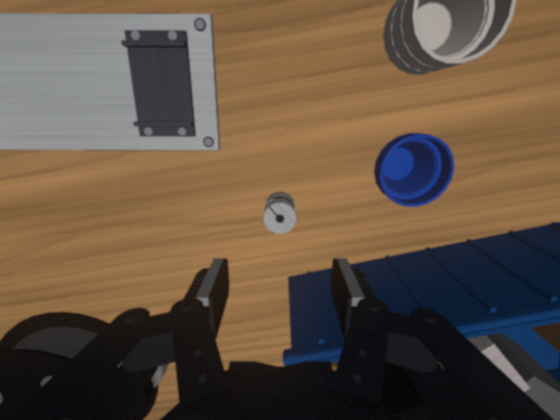

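The coupling's top face is centred at (219,280). The blue bin wall's foot is near (276,290) and its rim near (355,287).

Run:
```python
from h import *
w=imaging.get_image("wrist")
print("coup",at(w,(219,280),40))
print("bin foot",at(w,(277,290),0),at(w,(224,560),0))
for z in(40,60,80,100):print(z,at(w,(355,287),z))
p=at(w,(219,280),40);go(p[0],p[1],50,80.4)
# nest refine
print("nest rim R",at(w,(20,514),82))
```

```text
coup [668.11322697 208.78666955  40.        ]
bin foot [752.8069265  205.76131991   0.        ] [738.05547321 495.81716722   0.        ]
40 [821.83159084 190.08792578  40.        ]
60 [802.04637134 192.8104346   60.        ]
80 [782.26115183 195.53294342  80.        ]
100 [762.47593233 198.25545224 100.        ]
delta [-8.1, 1.0, 118.0] yaw -0.002 cur closing deg 80.3 j6 -2.28 pos [660.1 209.2 168. ]
nest rim R [550.28280511 372.58628324  82.        ]
```

apply_moves --rows '[{"hand": 0.3,"delta_pos": [-7,1,40],"yaw": 0},{"hand": 0.3,"delta_pos": [-7,1,80],"yaw": 0},{"hand": 0.3,"delta_pos": [-7,1,105],"yaw": 0},{"hand": 0.3,"delta_pos": [-7,1,118],"yaw": 0},{"hand": 0.3,"delta_pos": [-7,1,118],"yaw": 0},{"hand": -1,"delta_pos": [-7,1,118],"yaw": 0},{"hand": -1,"delta_pos": [-7,1,118],"yaw": 0},{"hand": -1,"delta_pos": [-7,1,118],"yaw": 0},{"hand": -1,"delta_pos": [-7,1,118],"yaw": 0},{"hand": -1,"delta_pos": [-7,1,118],"yaw": 0}]'

```text
clock: 7.72
position: [669.5, 211.0, 53.4]
ee_rot: [0.084, 0.996, 0.001, 0.002]
contact_force: [0.1, -1.0, 6.5]
gripper_width: 27.0
grasp_force: 59.4
```

Run:
```python
from h import *
go(524.3,35,59,80.3)
```

```text
delta [113.8, -197.7, -6.6] yaw 0.002 cur closing deg 80.4 j6 -2.27 pos [669.5 211.   53.4]
```

apply_moves --rows '[{"hand": -1,"delta_pos": [0,0,-40],"yaw": 0},{"hand": -1,"delta_pos": [10,-15,-75],"yaw": 0},{"hand": -1,"delta_pos": [114,-198,-75],"yaw": 0},{"hand": -1,"delta_pos": [114,-198,-75],"yaw": 0},{"hand": -1,"delta_pos": [114,-198,-75],"yaw": 0},{"hand": -1,"delta_pos": [114,-198,-75],"yaw": 0},{"hand": -1,"delta_pos": [114,-198,-75],"yaw": 0},{"hand": -1,"delta_pos": [114,-198,-75],"yaw": 0},{"hand": -1,"delta_pos": [114,-198,-75],"yaw": 0},{"hand": -1,"delta_pos": [114,-198,-75],"yaw": 0}]'

```text
clock: 8.55
position: [522.8, 34.4, 126.2]
ee_rot: [0.084, 0.996, 0.0, 0.001]
contact_force: [-0.4, 0.3, -1.1]
gripper_width: 26.8
grasp_force: 59.4
```

Run:
```python
from h import *
go(524.3,35,62,80.3)
s=imaging.get_image("side")
r,c=map(int,pix(s,[524,35,80]));save("side","side2",(r-50,r+40,c-55,c+55),6)
w=imaging.get_image("wrist");cv2.imwrite("pics/w5.png",w["pixels"][:,:,::-1])
```

```text
delta [-1.2, 0.8, 64.2] yaw 0.001 cur closing deg 80.3 j6 -2.11 pos [522.8  34.4 126.2]
```

View pics/side2.png

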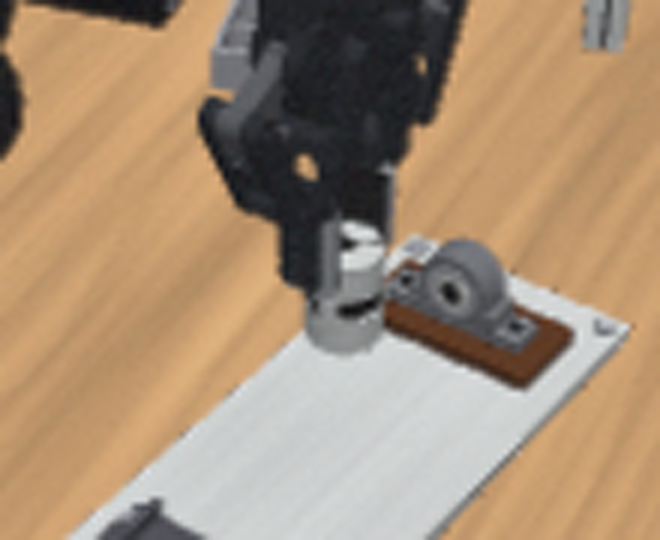

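The coupling hangs upright, with the fingertips at its mid height. Lowering it onto the plate middle.

apply_moves --rows '[{"hand": -1,"delta_pos": [-1.2,0.8,40],"yaw": 0},{"hand": -1,"delta_pos": [-1.2,0.8,56],"yaw": 0},{"hand": -1,"delta_pos": [-1.2,0.8,62],"yaw": 0},{"hand": -1,"delta_pos": [-1.2,0.8,64.5],"yaw": 0},{"hand": -1,"delta_pos": [-1.2,0.8,64.5],"yaw": 0},{"hand": -1,"delta_pos": [-1.2,0.8,64.5],"yaw": 0},{"hand": 0,"delta_pos": [-1.2,0.8,64.5],"yaw": 0},{"hand": 0,"delta_pos": [-1.2,0.8,64.5],"yaw": 0},{"hand": 0,"delta_pos": [-1.2,0.8,50],"yaw": 0},{"hand": 0,"delta_pos": [-1.2,0.8,10],"yaw": 0},{"hand": 0.5,"delta_pos": [-1.2,0.8,-30],"yaw": 0},{"hand": 1,"delta_pos": [-1.2,0.8,-70],"yaw": 0}]'

```text
clock: 9.7
position: [523.5, 34.9, 196.7]
ee_rot: [0.084, 0.996, -0.0, -0.0]
contact_force: [1.1, 0.4, 0.1]
gripper_width: 65.6
grasp_force: 0.0
```

Run:
```python
from h import *
w=save("wrist","wrist6")
for d in nets.pinpoint("wrist","coupling")[:2]: print(d, at(w,d["location"],8))
st=read_state()
go(414.5,311.5,190,85); go(414.5,311.5,190,95)
```

```text
{'location': [189.9, 278.5], 'score': 0.65} [520.79739172  34.87808986   8.        ]
delta [157.9, 252.8, 12.0] yaw -0.079 cur closing deg 80.5 j6 -2.11 pos [528.1  36.  202.8]
delta [157.9, 252.8, 12.0] yaw -0.254 cur closing deg 80.5 j6 -2.11 pos [528.1  36.  202.8]
```

View pics/wrist6.png

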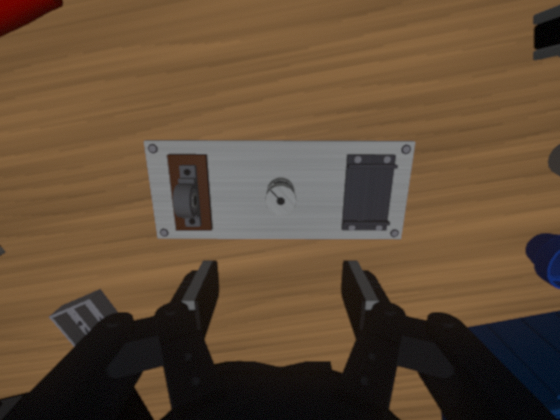

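The coupling stands at the plate middle (200,280). The motor needs a half-turned wrist, because j6 would otherwise run out of range when I turn to the saddle, so I'll turn in two calls on the way.

apply_moves --rows '[{"hand": 1,"delta_pos": [157,252,5],"yaw": -1.5},{"hand": 1,"delta_pos": [157,252,5],"yaw": -1.5},{"hand": 1,"delta_pos": [157,252,5],"yaw": -1.5},{"hand": 1,"delta_pos": [157,252,5],"yaw": -1.5},{"hand": 1,"delta_pos": [157,252,5],"yaw": -1.5},{"hand": 1,"delta_pos": [157,252,5],"yaw": -1.5},{"hand": 1,"delta_pos": [157,252,5],"yaw": -1.5},{"hand": 1,"delta_pos": [157,252,5],"yaw": -1.5},{"hand": 1,"delta_pos": [157,252,5],"yaw": -1.5},{"hand": 1,"delta_pos": [157,252,5],"yaw": -1.5},{"hand": 1,"delta_pos": [157,252,5],"yaw": -1.5},{"hand": 1,"delta_pos": [157,252,5],"yaw": -1.5}]'

```text
clock: 10.8
position: [410.8, 310.0, 189.8]
ee_rot: [-0.62, 0.784, 0.0, -0.0]
contact_force: [-0.7, -0.3, 0.1]
gripper_width: 85.3
grasp_force: 0.0
```

apply_moves --rows '[{"hand": 1,"delta_pos": [0,0,0],"yaw": -1.4},{"hand": 1,"delta_pos": [0,0,0],"yaw": -1.4},{"hand": 1,"delta_pos": [0,0,0],"yaw": -1.4},{"hand": 1,"delta_pos": [0,0,0],"yaw": -1.4},{"hand": 1,"delta_pos": [0,0,0],"yaw": -1.4},{"hand": 1,"delta_pos": [0,0,0],"yaw": -1.4},{"hand": 1,"delta_pos": [0,0,0],"yaw": -1.4},{"hand": 1,"delta_pos": [0,0,0],"yaw": -1.4},{"hand": 1,"delta_pos": [0,0,0],"yaw": -1.4},{"hand": 1,"delta_pos": [0,0,0],"yaw": -1.4},{"hand": 1,"delta_pos": [0,0,0],"yaw": -1.4},{"hand": 1,"delta_pos": [0,0,0],"yaw": -1.4}]'

```text
clock: 11.8
position: [411.0, 309.8, 189.9]
ee_rot: [0.979, -0.202, -0.0, 0.0]
contact_force: [-0.7, -0.0, -0.1]
gripper_width: 84.9
grasp_force: 0.0
```

Run:
```python
from h import *
w=save("wrist","wrist7")
for d in nets.pinpoint("wrist","motor")[:3]: print(d, at(w,d["location"],0))
for d in nets.find_in("wrist","motor")[:3]: print(d)
go(414.5,311.5,190,-83)
```

```text
{'location': [246.7, 192.8], 'score': 0.89} [389.93905008 430.18089591   0.        ]
{'location': [266.2, 306.5], 'score': 0.63} [313.74783426 317.84773045   0.        ]
{'location': [191.6, 272.2], 'score': 0.55} [414.07134447 318.33690921   0.        ]
{'location': [276.8, 306.0], 'score': 0.9}
{'location': [195.3, 270.1], 'score': 0.89}
{'location': [249.8, 184.5], 'score': 0.89}
delta [2.5, -3.1, 0.1] yaw -0.535 cur closing deg -113.6 j6 0.2 pos [411.  309.7 190.1]
```

View pics/wrist7.png

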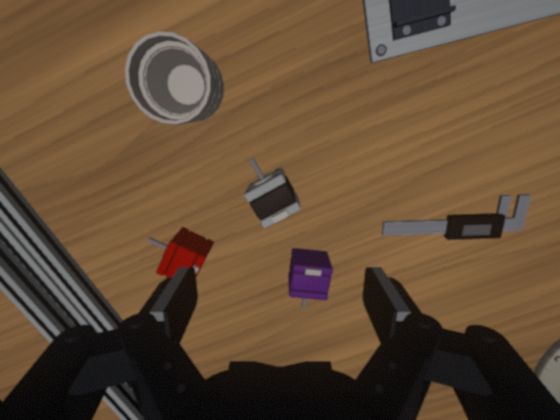

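The motor's top face has corners at about (247,187), (281,170), (299,208) and (265,226), given as column,row. The shaft tip is at (253,160). Purple (310,274) and red (187,254) are clear of it.

Run:
```python
from h import *
w=imaging.get_image("wrist")
q=np.array([at(w,(r,c),42)[:2] for c,r in((247,187),(281,170),(299,208),(265,226))])
print(q.round(1).tolist(),q.mean(0),[np.linalg.norm(q[i]-q[i-1]).round(1) for i in range(4)])
a=q[0]+q[3]-q[1]-q[2];b=q[0]+q[1]-q[2]-q[3]
print("y dir",np.degrees(np.arctan2(a[1],a[0])),"x dir",np.degrees(np.arctan2(b[1],b[0])),"shaft tip",at(w,(160,253),21))
print("nadir",pix(w,[*w["xyz"][:2],0]))
for z in (0,15): print(z,at(w,(226,265),z))
m=q.mean(0);go(m[0],m[1],40,-83)
# nest rim ellipse
e=at(w,(78,170),82);print("nest",e)
```

```text
[[437.4, 332.5], [439.4, 296.8], [398.7, 295.7], [394.8, 333.4]] [417.5924702  314.59078904] [np.float64(42.6), np.float64(35.8), np.float64(40.7), np.float64(37.9)]
y dir 94.51526115622654 x dir 0.16487180785835504 shaft tip [455.83934486 319.62681205  21.        ]
nadir [np.float64(111.88260057798125), np.float64(280.4159295176103)]
0 [380.45087574 342.28525507   0.        ]
15 [385.59235781 339.10716588  15.        ]
delta [4.1, -7.2, 150.2] yaw -0.534 cur closing deg -113.6 j6 0.2 pos [411.  309.6 190.2]
nest [538.5093829  339.76163884  82.        ]
```

apply_moves --rows '[{"hand": 1,"delta_pos": [1.8,-5.9,20],"yaw": -0.482},{"hand": 1,"delta_pos": [1.8,-5.9,40],"yaw": -0.482},{"hand": 1,"delta_pos": [1.8,-5.9,60],"yaw": -0.482},{"hand": 1,"delta_pos": [1.8,-5.9,80],"yaw": -0.482},{"hand": 1,"delta_pos": [1.8,-5.9,115],"yaw": -0.482},{"hand": 1,"delta_pos": [1.8,-5.9,143],"yaw": -0.482},{"hand": 1,"delta_pos": [1.8,-5.9,143],"yaw": -0.482},{"hand": 0,"delta_pos": [1.8,-5.9,143],"yaw": -0.482},{"hand": -1,"delta_pos": [1.8,-5.9,143],"yaw": -0.482},{"hand": -1,"delta_pos": [1.8,-5.9,143],"yaw": -0.482},{"hand": -1,"delta_pos": [1.8,-5.9,143],"yaw": -0.482},{"hand": -1,"delta_pos": [1.8,-5.9,143],"yaw": -0.482}]'

```text
clock: 13.0
position: [416.1, 315.7, 49.7]
ee_rot: [0.999, 0.036, 0.002, -0.002]
contact_force: [-0.7, -0.1, 6.5]
gripper_width: 40.6
grasp_force: 62.3
```

Run:
```python
from h import *
st=read_state();print(st["joints"].round(2),st["contact_force"].round(1))
go(540.3,128.7,140,-9.7)
w=imaging.get_image("wrist");cv2.imwrite("pics/w8.png",w["pixels"][:,:,::-1])
for d in nets.find_in("wrist","motor")[:3]: print(d)
```

```text
[ 0.96  0.46 -0.49  0.   -0.61  0.68] [-0.7 -0.1  6.5]
delta [110.6, 195.2, -90.6] yaw -1.329 cur closing deg -85.8 j6 0.68 pos [416.1 315.7  49.7]
{'location': [359.5, 270.0], 'score': 0.86}
{'location': [291.7, 74.1], 'score': 0.71}
{'location': [270.2, 281.7], 'score': 0.6}
```

apply_moves --rows '[{"hand": -1,"delta_pos": [0,0,-40],"yaw": 0},{"hand": -1,"delta_pos": [0,0,-80],"yaw": 0},{"hand": -1,"delta_pos": [110,195,-90],"yaw": 1.2},{"hand": -1,"delta_pos": [110,195,-90],"yaw": 1.2},{"hand": -1,"delta_pos": [110,195,-90],"yaw": 1.2},{"hand": -1,"delta_pos": [110,195,-90],"yaw": 1.2},{"hand": -1,"delta_pos": [110,195,-90],"yaw": 1.2},{"hand": -1,"delta_pos": [110,195,-90],"yaw": 1.2},{"hand": -1,"delta_pos": [110,195,-90],"yaw": 1.2},{"hand": -1,"delta_pos": [110,195,-90],"yaw": 1.2},{"hand": -1,"delta_pos": [110,195,-90],"yaw": 1.2},{"hand": -1,"delta_pos": [110,195,-90],"yaw": 1.2}]'

```text
clock: 14.1
position: [538.1, 127.1, 137.3]
ee_rot: [0.843, -0.537, -0.0, 0.0]
contact_force: [0.2, -0.2, -2.9]
gripper_width: 40.5
grasp_force: 63.0
```

apply_moves --rows '[{"hand": -1,"delta_pos": [0,0,0],"yaw": 0.613},{"hand": -1,"delta_pos": [0,0,0],"yaw": 0.613},{"hand": -1,"delta_pos": [0,0,0],"yaw": 0.613},{"hand": -1,"delta_pos": [0,0,0],"yaw": 0.613},{"hand": -1,"delta_pos": [0,0,0],"yaw": 0.613},{"hand": -1,"delta_pos": [0,0,0],"yaw": 0.613},{"hand": -1,"delta_pos": [0,0,0],"yaw": 0.613},{"hand": -1,"delta_pos": [0,0,0],"yaw": 0.613}]'

```text
clock: 14.77
position: [538.5, 127.6, 137.4]
ee_rot: [-0.645, 0.764, 0.0, -0.0]
contact_force: [-0.5, -0.3, -3.3]
gripper_width: 40.7
grasp_force: 62.9
```

Run:
```python
from h import *
go(540.3,128.7,63,-9.7)
w=save("wrist","wrist9")
print("saddle px",pix(w,[540.3,128.7,13]),"coupling",pix(w,[524.3,35,48]))
```

```text
delta [-1.4, -1.6, 74.4] yaw 0.001 cur closing deg 170.4 j6 -0.69 pos [538.5 127.6 137.4]
saddle px [np.float64(211.35580210107926), np.float64(277.46385214565936)] coupling [np.float64(92.66697877966584), np.float64(276.85499190023063)]
```

View pics/wrist9.png

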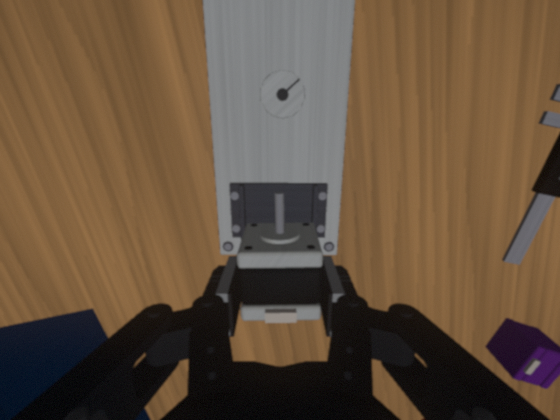

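The motor hangs over the saddle with its shaft pointing at the coupling (93,283). Its front spans columns 240–321 against 232–327 for the saddle lips, so it is centred. Next, check the along-line offset.

Run:
```python
from h import *
w=imaging.get_image("wrist");st=read_state()
u=np.array([np.cos(np.radians(80.3)),np.sin(np.radians(80.3))]);x=np.array([u[1],-u[0]])
s=lambda p:np.round([(p[:2]-[524.3,35])@x,(p[:2]-[524.3,35])@u],1)
print("tcp",s(st["position"]))
print("saddle far edge (expect 70)",s(at(w,(183,279.5),13)),"coupling",s(at(w,(94,283),48)))
print("motor front/rear top",s(at(w,(253,280),130)),s(at(w,(320,281),130)))
print("shaft tip z109",s(at(w,(194,279),109)),"plate edge L R",s(at(w,(200,220),8)),s(at(w,(200,340.5),8)))
```

```text
tcp [-1.5 93.8]
saddle far edge (expect 70) [-1.7 69.5] coupling [-4.   0.9]
motor front/rear top [-2.  75.9] [ -2.6 114.8]
shaft tip z109 [-1.5 52.5] plate edge L R [51.  86.2] [-55.8  86.1]
```

apply_moves --rows '[{"hand": -1,"delta_pos": [0,-0.8,40],"yaw": 0},{"hand": -1,"delta_pos": [0,-0.8,60],"yaw": 0},{"hand": -1,"delta_pos": [0,-0.8,70],"yaw": 0},{"hand": -1,"delta_pos": [0,-0.8,74],"yaw": 0},{"hand": -1,"delta_pos": [0,-0.8,74.5],"yaw": 0},{"hand": -1,"delta_pos": [0,-0.8,74.5],"yaw": 0},{"hand": 0.3,"delta_pos": [0,-0.8,74.5],"yaw": 0},{"hand": 0.3,"delta_pos": [0,-0.8,74.5],"yaw": 0},{"hand": 0.3,"delta_pos": [0,-0.8,70],"yaw": 0},{"hand": 0.3,"delta_pos": [0,-0.8,40],"yaw": 0},{"hand": 0.3,"delta_pos": [0,-0.8,0],"yaw": 0},{"hand": 0.5,"delta_pos": [0,-0.8,-40],"yaw": 0}]'

```text
clock: 15.87
position: [539.4, 127.3, 178.9]
ee_rot: [-0.645, 0.764, -0.0, -0.001]
contact_force: [1.4, -0.2, 0.5]
gripper_width: 64.0
grasp_force: 0.0
```

Run:
```python
from h import *
w=save("wrist","wrist10")
t=imaging.get_image("top")
for n in("motor","saddle","coupling","bearing"): print(n,[(np.round(d["location"],1).tolist(),round(d["score"],2),at(w,d["location"],13).round(1).tolist()) for d in nets.pinpoint("wrist",n)[:3]])
for n in("motor","coupling","bearing","cup","next_cup"): print(n,[(np.round(d["location"],1).tolist(),round(d["score"],2),at(t,d["location"],13).round(1).tolist()) for d in nets.pinpoint("top",n)[:4]])
# white nest rim by segmentation in top image: bright, low saturation near (197,137)
g=t["pixels"][175:225,110:165];hsv=cv2.cvtColor(g,cv2.COLOR_RGB2HSV)
m=((hsv[...,1]<70)&(hsv[...,2]>70)).astype(np.uint8);cs,_=cv2.findContours(m,cv2.RETR_EXTERNAL,cv2.CHAIN_APPROX_NONE)
c=max(cs,key=cv2.contourArea);e=cv2.minEnclosingCircle(c);print("nest circle",e,"bbox",cv2.boundingRect(c),at(t,(175+e[0][1],110+e[0][0]),82))
go(537,339,180,-80)
```

```text
motor [([388.3, 428.0], 0.89, [392.8, 414.8, 13.0]), ([311.7, 484.7], 0.88, [326.5, 305.3, 13.0]), ([198.7, 278.1], 0.67, [540.9, 128.9, 13.0])]
saddle [([198.4, 276.4], 0.72, [542.5, 128.3, 13.0])]
coupling [([97.3, 281.5], 0.56, [521.4, 34.7, 13.0])]
bearing []
motor [([197.1, 230.5], 0.65, [544.1, 132.5, 13.0])]
coupling [([206.3, 269.8], 0.55, [520.2, 37.8, 13.0])]
bearing [([207.6, 307.2], 0.74, [515.8, -52.7, 13.0]), ([200.4, 229.5], 0.65, [536.0, 134.9, 13.0])]
cup [([159.7, 151.0], 0.42, [639.1, 325.5, 13.0])]
next_cup []
nest circle ((11.928571701049805, 24.5), 27.24970245361328) bbox (0, 0, 36, 50) [530.20172175 370.20921436  82.        ]
delta [-208.1, 38.0, -3.9] yaw 1.226 cur closing deg 170.3 j6 -0.69 pos [539.2 127.4 176.3]
```

The motor's origin net reports it within about 2 mm of the saddle centre. Next, the cup nest.

apply_moves --rows '[{"hand": 1,"delta_pos": [-208,38,-4],"yaw": 0},{"hand": 1,"delta_pos": [-208,38,-4],"yaw": 0},{"hand": 1,"delta_pos": [-208,38,-4],"yaw": 0},{"hand": 1,"delta_pos": [-208,38,-4],"yaw": 0},{"hand": 1,"delta_pos": [-208,38,-4],"yaw": 0},{"hand": 1,"delta_pos": [-208,38,-4],"yaw": 0},{"hand": 1,"delta_pos": [-208,38,-4],"yaw": 0},{"hand": 1,"delta_pos": [-208,38,-4],"yaw": 0},{"hand": 1,"delta_pos": [-208,38,-4],"yaw": 0},{"hand": 1,"delta_pos": [-208,38,-4],"yaw": 0}]'

```text
clock: 17.25
position: [537.4, 337.5, 181.3]
ee_rot: [-0.644, 0.765, -0.0, -0.0]
contact_force: [0.6, 0.2, -0.1]
gripper_width: 85.7
grasp_force: 0.0
```

Run:
```python
from h import *
w=save("wrist","wrist11")
r0,c0=map(int,pix(w,[537,339,82]));print(r0,c0)
p=w["pixels"][r0-70:r0+70,c0-80:c0+80].copy()
hsv=cv2.cvtColor(p,cv2.COLOR_RGB2HSV)
m=((hsv[...,1]<60)&(hsv[...,2]>60)).astype(np.uint8)
cs,_=cv2.findContours(m,cv2.RETR_EXTERNAL,cv2.CHAIN_APPROX_NONE);c=max(cs,key=cv2.contourArea)
print("bbox (col,row,w,h)",cv2.boundingRect(c),"origin",(r0-70,c0-80),pix(w,[*w["xyz"][:2],0]))
for k in range(0,140,8): print(''.join('#' if v else '.' for v in m[k,::3]))
for z in (82,):
    q=[pix(w,[537+30.5*np.cos(a),339+30.5*np.sin(a),z]) for a in np.arange(0,6.28,1.57)];print(np.round(q,0).tolist())
go(537,339,97)
```

```text
221 280
bbox (col,row,w,h) (42, 26, 75, 83) origin (151, 200) [np.float64(111.46342318343697), np.float64(279.59777350384763)]
......................................................
......................................................
......................................................
......................................................
.....................############.....................
..................##################..................
.................####################.................
................######################................
...............########################...............
..............#########################...............
...............########################...............
................######################................
.................####################.................
.....................############.....................
......................................................
......................................................
......................................................
......................................................
[[228.0, 243.0], [255.0, 286.0], [216.0, 318.0], [185.0, 273.0]]
delta [-1.3, 0.7, 84.4] yaw 0 cur closing deg 170.2 j6 -0.99 pos [537.5 337.6 181.4]
```

Run:
```python
from h import *
w=imaging.get_image("wrist");st=read_state()
f=at(w,(259.5,279.5),82);M=R.from_quat(st["ee_rot"]).as_matrix()
l,r=at(w,(223,242),82),at(w,(223,317.5),82)
n=at(w,(111,279.6),82);d=(f-n)/np.linalg.norm(f-n)
print("rim centre",f-30.5*d,"mid LR",(l+r)/2,np.linalg.norm(l-r))
c=(f-30.5*d);go(c[0],c[1],97)
```

```text
rim centre [538.15587368 342.37957716  82.        ] mid LR [537.59226017 340.20352014  82.        ] 60.44611139890876
delta [-4.7, 0.2, 84.5] yaw 0 cur closing deg 170.2 j6 -0.99 pos [537.6 337.7 181.5]
```

apply_moves --rows '[{"hand": 1,"delta_pos": [-3.5,0.3,30],"yaw": 0},{"hand": 1,"delta_pos": [-3.5,0.3,55],"yaw": 0},{"hand": 1,"delta_pos": [-3.5,0.3,72],"yaw": 0},{"hand": 1,"delta_pos": [-3.5,0.3,81],"yaw": 0},{"hand": 1,"delta_pos": [-3.5,0.3,83.4],"yaw": 0},{"hand": 1,"delta_pos": [-3.5,0.3,83.4],"yaw": 0},{"hand": 0.6,"delta_pos": [-3.5,0.3,83.4],"yaw": 0},{"hand": 0.4,"delta_pos": [-3.5,0.3,83.4],"yaw": 0},{"hand": 0,"delta_pos": [-3.5,0.3,83.4],"yaw": 0},{"hand": -0.5,"delta_pos": [-3.5,0.3,83.4],"yaw": 0},{"hand": -1,"delta_pos": [-3.5,0.3,83.4],"yaw": 0},{"hand": -1,"delta_pos": [-3.5,0.3,83.4],"yaw": 0}]'

```text
clock: 18.35
position: [538.5, 343.2, 100.8]
ee_rot: [-0.645, 0.764, -0.0, 0.002]
contact_force: [-0.2, -1.2, 5.9]
gripper_width: 56.2
grasp_force: 62.1
```

Run:
```python
from h import *
s=imaging.get_image("side");np.save("s0.npy",s["pixels"])
r,c=map(int,pix(s,[537,340,45]));print(r,c,pix(s,[537,340,64]),pix(s,[537,340,0]))
print(read_state()["contact_force"],read_state()["position"])
```

```text
307 192 [np.float64(301.32568382123605), np.float64(190.96583980573735)] [np.float64(322.6234497443392), np.float64(195.43518546061557)]
[-0.94290894 -0.81082187  6.00983804] [538.48548208 343.21074441 100.81606454]
```

apply_moves --rows '[{"hand": -1,"delta_pos": [0,0,-3],"yaw": 0},{"hand": -1,"delta_pos": [0,0,-6],"yaw": 0},{"hand": -1,"delta_pos": [0,0,-10],"yaw": 0},{"hand": -1,"delta_pos": [0,0,-15],"yaw": 0},{"hand": -1,"delta_pos": [0,0,-15],"yaw": 0}]'

```text
clock: 18.82
position: [538.2, 343.0, 114.3]
ee_rot: [-0.645, 0.764, -0.0, 0.001]
contact_force: [-0.3, -0.3, -0.2]
gripper_width: 56.4
grasp_force: 63.4
```

Run:
```python
from h import *
s=save("side","side3",(250,345,135,250),6)
a=np.load("s0.npy").astype(int);b=s["pixels"].astype(int)
d=np.abs(a-b).max(2)[285:335,168:222]
for i,row in enumerate(d[::2]): print(285+2*i,''.join('#' if v>60 else '+' if v>25 else '.' for v in row))
print(read_state()["contact_force"],read_state()["gripper_width"])
```

```text
285 ......................................................
287 ......................................................
289 ......................................................
291 ......................................................
293 ......................................................
295 ....................................................+#
297 ................................................+#####
299 ...........................................+##########
301 ......................................+###############
303 ...................................+##################
305 ##+++..............+++++######++########+############+
307 #################################################++...
309 ###############################++######++####+........
311 ######################################+++.............
313 ##########################+#++####....................
315 ..++##++##########+++++..+..++........................
317 ..............+++++++++++...........+.................
319 ..................................+...................
321 ..............................+.......................
323 .....................+..+.............................
325 ......................................................
327 .............+.................++.....................
329 ......................................................
331 ......................................................
333 ......................................................
[ 0.15672487 -0.25898529 -0.68205028] 55.964723920921664
```

View pics/side3.png

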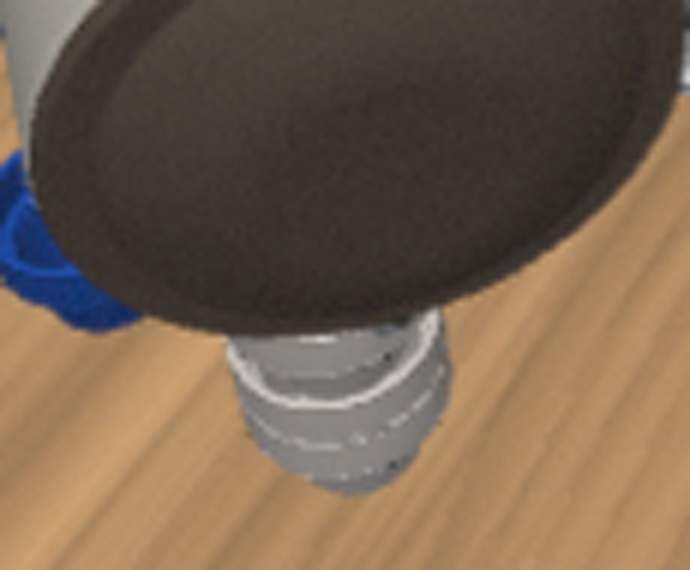

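The top cup has separated: the middle cup's rim shows at about (310,400), still in place. Lifting clear, then carrying.

Run:
```python
from h import *
go(637.7,16,180); go(637.7,16,67)
```

```text
delta [305.2, -153.6, -66.5] yaw 0 cur closing deg 170.3 j6 -0.99 pos [537.9 342.8 113.7]
delta [305.3, -153.5, 46.5] yaw 0 cur closing deg 170.3 j6 -0.99 pos [537.9 342.8 113.7]
```

apply_moves --rows '[{"hand": -1,"delta_pos": [0,0,-25],"yaw": 0},{"hand": -1,"delta_pos": [0,0,-50],"yaw": 0},{"hand": -1,"delta_pos": [0,0,-66],"yaw": 0},{"hand": -1,"delta_pos": [305,-153.5,-66],"yaw": 0},{"hand": -1,"delta_pos": [305,-153.5,-66],"yaw": 0},{"hand": -1,"delta_pos": [305,-153.5,-66],"yaw": 0},{"hand": -1,"delta_pos": [305,-153.5,-66],"yaw": 0},{"hand": -1,"delta_pos": [305,-153.5,-66],"yaw": 0},{"hand": -1,"delta_pos": [305,-153.5,-66],"yaw": 0},{"hand": -1,"delta_pos": [305,-153.5,-66],"yaw": 0},{"hand": -1,"delta_pos": [305,-153.5,-66],"yaw": 0},{"hand": -1,"delta_pos": [305,-153.5,-66],"yaw": 0}]'

```text
clock: 19.87
position: [638.1, 10.5, 178.5]
ee_rot: [-0.642, 0.766, -0.0, -0.001]
contact_force: [-0.1, 1.0, -0.7]
gripper_width: 55.6
grasp_force: 63.7
```

apply_moves --rows '[{"hand": -1,"delta_pos": [0,0,0],"yaw": 0},{"hand": -1,"delta_pos": [0,0,0],"yaw": 0},{"hand": -1,"delta_pos": [0,0,0],"yaw": 0},{"hand": -1,"delta_pos": [0,0,0],"yaw": 0}]'

```text
clock: 20.2
position: [637.0, 17.4, 178.9]
ee_rot: [-0.645, 0.764, 0.0, -0.0]
contact_force: [0.7, 0.6, -0.6]
gripper_width: 55.7
grasp_force: 63.7
```

Run:
```python
from h import *
go(637.7,16,65.5); st=read_state();print(st["gripper_width"],st["contact_force"])
w=save("wrist","wrist12")
print([(d["location"],d["score"],at(w,d["location"],8)) for d in nets.pinpoint("wrist","coupling")[:2]])
```

```text
delta [1.3, -1.0, 113.4] yaw 0 cur closing deg 170.4 j6 -0.45 pos [637.   17.4 178.9]
55.73782679182541 [ 0.70589799  0.56365589 -0.55920376]
[([193.0, 391.1], 0.69, array([523.46314804,  34.11859608,   8.        ]))]
```

apply_moves --rows '[{"hand": -1,"delta_pos": [1.3,-1,40],"yaw": 0},{"hand": -1,"delta_pos": [1.3,-1,75],"yaw": 0},{"hand": -1,"delta_pos": [1.3,-1,98],"yaw": 0},{"hand": -1,"delta_pos": [1.3,-1,108],"yaw": 0},{"hand": -1,"delta_pos": [1.3,-1,112],"yaw": 0},{"hand": -1,"delta_pos": [1.3,-1,114],"yaw": 0},{"hand": -1,"delta_pos": [1.3,-1,114],"yaw": 0},{"hand": -1,"delta_pos": [1.3,-1,114],"yaw": 0}]'

```text
clock: 20.97
position: [639.3, 15.0, 66.8]
ee_rot: [-0.645, 0.764, -0.001, 0.002]
contact_force: [-0.5, 0.2, 0.6]
gripper_width: 55.7
grasp_force: 63.7
```

apply_moves --rows '[{"hand": -1,"delta_pos": [0,0,1],"yaw": 0},{"hand": -1,"delta_pos": [0,0,1],"yaw": 0},{"hand": -1,"delta_pos": [0,0,1],"yaw": 0}]'

```text
clock: 21.22
position: [638.7, 14.6, 65.0]
ee_rot: [-0.645, 0.765, -0.001, 0.001]
contact_force: [0.3, 0.8, 0.9]
gripper_width: 55.9
grasp_force: 64.1
```

apply_moves --rows '[{"hand": -1,"delta_pos": [0,0,1],"yaw": 0},{"hand": -1,"delta_pos": [0,0,1],"yaw": 0},{"hand": 0.4,"delta_pos": [0,0,1],"yaw": 0},{"hand": 0.7,"delta_pos": [0,0,1],"yaw": 0},{"hand": 1,"delta_pos": [0,0,1],"yaw": 0},{"hand": 1,"delta_pos": [0,0,0],"yaw": 0},{"hand": 1,"delta_pos": [0,0,-10],"yaw": 0},{"hand": 1,"delta_pos": [0,0,-40],"yaw": 0},{"hand": 1,"delta_pos": [0,0,-80],"yaw": 0},{"hand": 1,"delta_pos": [0,0,-120],"yaw": 0},{"hand": 1,"delta_pos": [0,0,-150],"yaw": 0},{"hand": 1,"delta_pos": [0,0,-150],"yaw": 0}]'

```text
clock: 22.22
position: [641.9, 14.7, 223.5]
ee_rot: [-0.645, 0.764, -0.005, 0.007]
contact_force: [1.3, -0.2, 0.2]
gripper_width: 85.3
grasp_force: 0.0
```

Run:
```python
from h import *
u=np.array([np.cos(np.radians(80.3)),np.sin(np.radians(80.3))]);x=np.array([u[1],-u[0]])
s=lambda p:np.round([(p[:2]-[524.3,35])@x,(p[:2]-[524.3,35])@u],1).tolist()
t=save("top","topF");w=save("wrist","wristF");sd=save("side","sideF")
for n,z in(("motor",13),("bearing",16),("coupling",8),("cup",0),("flat_motor",0),("screw_tray",0),("next_cup",18)):
  for c,im in(("top",t),("wrist",w),("side",sd)):
    print(n,c,[(np.round(d["location"]).tolist(),round(d["score"],2),s(at(im,d["location"],z))) for d in nets.pinpoint(c,n)[:3]])
# white blob in wrist near expected cup
hsv=cv2.cvtColor(w["pixels"],cv2.COLOR_RGB2HSV)
r,c=map(int,pix(w,[638,15,23]));m=((hsv[...,1]<40)&(hsv[...,2]>60)).astype(np.uint8)
for k in range(r-60,r+60,6): print(''.join('#' if v else '.' for v in m[k,c-90:c+90:3]))
print(r,c,"nadir",pix(w,[*w["xyz"][:2],0]))
```

```text
motor top [([262.0, 103.0], 0.73, [-197.4, 370.0]), ([294.0, 154.0], 0.63, [-250.7, 237.2]), ([198.0, 228.0], 0.41, [-0.0, 104.7])]
motor wrist [([262.0, 376.0], 0.92, [-1.2, 96.4]), ([349.0, 536.0], 0.77, [-238.0, 232.8])]
motor side [([245.0, 248.0], 0.84, [-3.7, 104.3]), ([362.0, 317.0], 0.79, [-258.7, 247.1]), ([407.0, 241.0], 0.74, [-201.8, 373.2])]
bearing top [([209.0, 308.0], 0.48, [2.5, -91.1])]
bearing wrist [([99.0, 398.0], 0.94, [-2.3, -93.5])]
bearing side [([199.0, 299.0], 0.73, [-10.1, -92.6])]
coupling top [([203.0, 273.0], 0.42, [4.6, -3.5])]
coupling wrist [([186.0, 386.0], 0.97, [-3.6, 0.2])]
coupling side [([219.0, 274.0], 0.74, [0.4, -2.0]), ([202.0, 295.0], 0.49, [-4.5, -86.1])]
cup top [([157.0, 152.0], 0.67, [74.3, 308.8]), ([158.0, 280.0], 0.64, [120.5, -4.0])]
cup wrist [([182.0, 281.0], 0.75, [117.4, -2.7])]
cup side [([202.0, 234.0], 0.88, [124.6, -3.8]), ([299.0, 155.0], 0.88, [59.3, 310.4])]
flat_motor top [([196.0, 412.0], 0.47, [77.9, -342.4])]
flat_motor wrist []
flat_motor side [([151.0, 322.0], 0.6, [64.5, -347.2])]
screw_tray top [([150.0, 372.0], 
[... 903 characters left out ...]
############
.....................###################........############
.....................###################........############
.....................###################........############
......................#################.........############
........................#############..........#############
...........................#######.............#############
...............................................#############
...............................................#############
...............................................#############
...............................................#############
188 283 nadir [np.float64(110.11075564450303), np.float64(282.7338206934938)]
```

All four parts measure well inside tolerance. The cup stands upright at about (117,−3) mm in the plate frame, and the middle cup, flat motor and tray haven't moved. Handing in.

apply_moves --rows '[{"hand": 1,"delta_pos": [0,0,0],"yaw": 0},{"hand": 1,"delta_pos": [0,0,0],"yaw": 0},{"hand": 1,"delta_pos": [0,0,0],"yaw": 0},{"hand": 1,"delta_pos": [0,0,0],"yaw": 0}]'

```text
clock: 23.75
position: [638.0, 14.5, 213.9]
ee_rot: [-0.645, 0.765, 0.0, -0.0]
contact_force: [0.1, 0.7, 0.4]
gripper_width: 85.1
grasp_force: 0.0
```

```bash
python3 -c "
from bench import workorder
print(workorder.job_done())"
```

```text
the job is handed in; nothing more can be done
None
```

The job is handed in at about 24 s on the clock with no verdict returned; my last camera checks put the motor, bearing, coupling and top cup within tolerance, and the nest, flat motor and screw tray where they started.

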